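Open the fuel-gas outlet with the left-hand nut

ROBOT

A 7-joint arm with a two-finger parallel gripper is mounted at the origin on a cart in front of the work surface, level with it; the furniture and walls round the work are solid. World frame = base frame: x ahead of the robot, y to its left, z up, the work surface at z = 0. Lengths are in m, angles in degrees, forces in N, time in s.
With the tool pointing down it reaches from about 0.4 to 0.85 m from the base axis. Payload 4.4 kg.
Tool frame: the origin (TCP) lies at the very end of the fingers, on their centre line; the grasp point (between the pads) lies robot.tcp_to_grasp behind it (robot.tcp_to_grasp is the distance from the TCP to the grasp point, in m); x points along the fingers, y is the direction in which the jaws open and shut, and the axes are right-handed (so a half turn about x gives the same grasp; the last joint's range is limited). The gripper opens to 94 mm and grips with 3 to 60 N. Pads are 16 mm wide; open, the fingers measure 119 mm over their backs; the gripper's body (75 mm by 177 mm) begins 78 mm behind the grasp point.
Start: joints at [71.86, 36.005, 2.206, 86.941, -1.547, 57.084, -1.146], TCP at [0.161, -0.63, 0.205] pointing down, gripper open.
Joint ranges: [-175.42, 175.42], [-21.48, 121.26], [-71.46, 75.88], [10.55, 141.38], [-63.04, 243.04], [13.31, 113.54], [-168.57, 168.57]. Speed limits (degrees/s): [147.25, 147.25, 180, 180, 180, 180, 180].

INTERFACE

Orientations are given as a 3x3 rotation matrix whose columns are the frame's x, y, z axes.
In Python, from bench import robot, viewer gives the robot as it stands. The module is installed in compiled form; this text tells all that it offers.
- The arm moves only by the tool apply_moves, never from a script. Its argument "commands" is a list of rows, each an object with "delta_pos": the shift along the tool's x, y, z in mm, a list of three; "dr": the turn, a rotation vector about the tool's x, y, z in degrees, a list of three; "jaw": the opening, from 0 (shut) to 1 (fully open). In form: [{"delta_pos": [dx, dy, dz], "dr": [rx, ry, rz], "jaw": jaw}, ...]. A call has 1 to 12 rows; each row is the pose to reach, as a shift and turn from the pose measured when the call began, along the tool's axes at that moment; what a row does not reach only later rows make up. A row lasts 1/12 s, in which the tool goes at most 41.7 mm and 7.16 degrees, less where a joint would pass 70% of its speed; a pose out of reach is approached as far as the arm can. A call with a gripper value outside its range is refused whole. The fingers move at their own pace and stop on an object; "newtons" is the grip in N (left out, the last holds). Time passes only in rows, so rows that repeat a pose let the fingers close. It gives the time, the measured TCP pose, the force and the opening at its end, in the units of the state.
- robot.observe(): the state, without advancing time (a new reading comes with each control period).
- viewer.capture(name): name is "side" or "top" or "wrist"; returns a dict with "frame" (420x560x3 uint8, red, green, blue), "fx", "fy", "cx", "cy" (pixels), "rvec" (rotation vector, rad) and "tvec" (3), from world to camera coordinates, as OpenCV has them; the wrist camera has in their place "mount" (4x4, takes a point from camera to tool coordinates, whose origin is the TCP and whose axes are the tool frame's). Camera axes: x right, y down, z forward; pixel columns grow to the right and rows downward; lengths in m; the calibration is good to about 2 mm. The wrist camera is an equidistant fisheye: a pixel r from the principal point sees the ray r / f radians off the axis. A picture is of the moment at which its call begins: read the wrist's pose just before it. There is no depth.
- robot.hand_in(): hands the job in, once; it reports no verdict.
The state is a dict: "t": time; "q": joint angles; "dq": joint speeds; "joint_efforts": joint torques, N m; "position": TCP position; "tool_rot": TCP orientation; "wrist_force": force on the tool from outside, world axes, zero at the start; "ft_torque": the same for the moment, N m; "opening": opening from 0.0 (shut) to 1.0 (fully open).
Only numpy, scipy, OpenCV 4.12 (cv2) and the standard library are available. Lean on these libraries where they do the work, as an engineer would, in place of code of your own. Each camera call takes 0.05 s, during which the arm holds its last target.

TASK

One of the two clamped gas outlets on the bench is the fuel-gas outlet, and only its hand nut has a left-hand thread; nothing in their looks tells which. Find it by gently feeling the nuts, trying a small turn each way and never forcing one tighter, then loosen the left-hand nut, draw out the blanking plate it clamps and lay the plate flat in the black tray. Leave the other outlet clamped as it was, its nut turned back to where you found it, and do not knock the two glass beakers about.

Things in the scene. Friction and masses are not known exactly. Their poses are not given: they have to be found in the camera images.
- outlet_1: grey bench gas outlet, fixed: base 130 x 84 mm, deck 50 mm wide with its top 34 mm above the bench, yoke of two posts (49 mm apart inside) and a crossbar up to 94 mm, 26 mm deep in x. Origin on the bench under the nut's axis; +x to the back (brass hose tail to +79 mm), -x to the front where the plate comes out. Outlets 1 and 2 may stand either way round; which is left-hand is not told
- outlet_2: the other gas outlet, alike in every visible way, same origin and axes
- nut_1 (a joint): angle of outlet 1's steel hand nut, rad: 0 as found (tight), grows anticlockwise seen from above whatever the thread. It does not rise and can be turned a little either way. Loosening meets a steady drag of 0.1 to 0.2 N m up to a stop at 2.7 rad; tightening, torque grows at once (about 0.5 N m at 0.16 rad, 1.1 at 0.3) and springs back if let go; 0.35 rad tighter ruins it
- nut_2 (a joint): the same for outlet 2's nut, of the opposite thread hand. For both: loosening lifts a clamp stem (11 mm diameter) by 2.55 mm per rad; when tight it stands 4 mm deep in the plate's hole, so the plate is free from about 1.6 rad, safely from 2 rad. Seen from above a left-hand nut loosens clockwise (its value falls), a right-hand nut anticlockwise
- nut_1_grip (a point): point on nut 1's axis, 122 mm above the bench, in the upright bar by which it is pinched: bar 46 mm long (along this frame's x axis, which turns with the nut), 12 mm thick (y), from 103 to 133 mm above the bench; at 0 rad the bar lies along the outlet's x axis. A 34 mm round collar lies below it
- nut_2_grip (a point): the same for nut 2
- plate_1_fin (a point): grip point of outlet 1's loose aluminium blanking plate (about 0.14 kg): 120 x 40 x 8 mm, with an upright fin 28 mm long (x), 10 mm thick (y), rising to 51 mm above the plate's underside. The point is on the fin's mid-plane, 36 mm above the underside, 76 mm in front (-x) of the 16 mm pin hole. The plate reaches from 19 mm in front of it to 101 mm behind it
- plate_2_fin (a point): the same for outlet 2's plate. As found the point stands 70 mm above the bench; slid 55 mm or more straight to the outlet's -x, the plate is clear of the yoke and can be lifted
- parts_tray: black plastic tray, fixed: 222 mm long (its y axis, pointing roughly along world x) by 108 mm (x), on an 8 mm rubber mat: floor 10 mm, rim 44 mm above the bench, 206 x 92 mm inside. Origin under its centre, on the mat's top, 8 mm above the bench
- beaker_d: glass beaker, bystander, 78 mm wide, 91 mm high, origin under its centre
- small_beaker_3: small glass beaker, bystander, 56 mm wide, 63 mm high, origin under its centre
- washer_1_mid (a point): middle of the thin brass sealing washer (26 mm across) under nut 1, 95 mm above the bench; it sinks with tightening by only 0.5 mm per rad, far too little to tell from its noisy reading, and is ruined when crushed by 0.175 mm (nut 0.35 rad tighter)
- washer_2_mid (a point): the same under nut 2
Not all that is in view belongs to the job. Leave any orange look-alike of the part that bears plate_2_fin alone.

How it is judged:
By the outcome, as a careful person would: the job done as asked, in the order asked, and still so for the second after the job is handed in, with the robot touching nothing.
It also fails if it takes over 72 s, if anything falls off the work surface, if the arm or the gripper's body presses on something with over 40 N, if the wrist force passes 120 N, or if a joint passes its speed limit or range.

## Working session

There is one attempt and no reset: what is moved stays moved. The work goes in short steps, Python scripts to look and compute and a tool call to move; the robot and the scene stay as the last step left them, time stands still between calls to the robot, and variables do not carry over. Pictures are saved under pics/ and viewed, and the job is handed in when it is done.

Besides the shell and the picture viewer there is one more tool, called as a command line: name --argument value ..., lists and objects as JSON in quotes. apply_moves: Moves the arm, as the interface text tells. Its arguments: {"type":"object","properties":{"commands":{"type":"array","items":{"type":"object","properties":{"delta_pos":{"type":"array","items":{"type":"number"}},"dr":{"type":"array","items":{"type":"number"}},"jaw":{"type":"number"}}}},"newtons":{"type":"number"}},"required":["commands"]}

```bash
mkdir -p pics; ls
python3 - <<'E'
from bench import robot, viewer
import cv2
s=robot.observe()
for k,v in s.items(): print(k,v)
print(robot.tcp_to_grasp)
for n in ["side","top","wrist"]:
    c=viewer.capture(n); cv2.imwrite(f"pics/{n}0.png",c["frame"][:,:,::-1])
    print(n,{k:v for k,v in c.items() if k!="frame"})
E
```

```text
pics
t 0.0
q [71.85954555 36.05838096  2.20182262 86.99532197 -1.54516034 57.08224374
 -1.1458961 ]
dq [-0.01777443  0.05808515  0.06533897  0.0360167   0.074767   -0.11454132
  0.02497583]
joint_efforts [-5.59492412e-05 -5.49724388e+01  1.14380367e+00 -1.86637115e+01
 -5.21517231e-02  2.37452995e-02  1.88083113e-04]
position [ 0.16118599 -0.62902026  0.20456372]
tool_rot [[-5.01745825e-04  2.48216395e-01 -9.68704480e-01]
 [ 1.78589545e-03 -9.68702835e-01 -2.48216898e-01]
 [-9.99998279e-01 -1.85454672e-03  4.27540722e-05]]
wrist_force [-0.9509927   0.55079168  0.13123623]
ft_torque [ 0.08552145  0.0693948  -0.01786068]
opening 1.0018697790442779
0.0188
side {'fx': 397.17468362150436, 'fy': 397.17468362150436, 'cx': 280.17323736786193, 'cy': 218.1084515365751, 'rvec': array([ 0.68402158, -2.3223287 ,  1.49748752]), 'tvec': array([0.50181207, 0.17672482, 1.20225877])}
top {'fx': 519.3566529283365, 'fy': 519.3566529283365, 'cx': 287.97634848644725, 'cy': 214.32548137990585, 'rvec': array([ 2.1882477 , -2.14587458,  0.1763653 ]), 'tvec': array([0.04712029, 0.55147048, 1.71490045])}
wrist {'fx': 325.19226210127806, 'fy': 325.19226210127806, 'cx': 275.6374574814217, 'cy': 203.84249976401392, 'mount': array([[-9.85294509e-04, -2.69230635e-01,  9.63075228e-01,
        -1.79313648e-01],
       [ 9.99998855e-01,  8.40961765e-04,  1.25816345e-03,
        -9.85893914e-04],
       [-1.14864559e-03,  9.63075365e-01,  2.69229498e-01,
        -7.83183437e-02],
       [ 0.00000000e+00,  0.00000000e+00,  0.00000000e+00,
         1.00000000e+00]])}
```

View pics/top0.png

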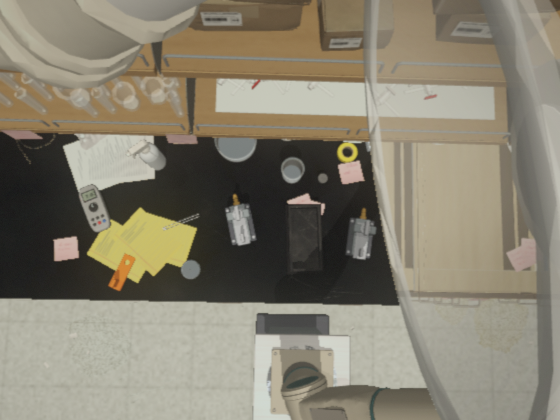

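View pics/side0.png

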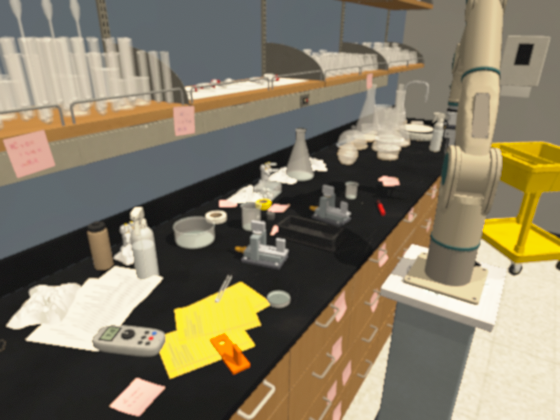

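View pics/wrist0.png

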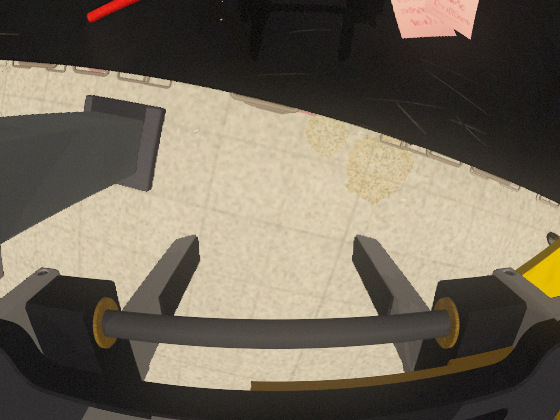

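```bash
cat > h.py <<'E'
import numpy as np, cv2
from scipy.spatial.transform import Rotation as R
from bench import robot, viewer
def K(c): return np.array([[c["fx"],0,c["cx"]],[0,c["fy"],c["cy"]],[0,0,1.]])
def back(c,px,z):
    M=R.from_rotvec(c["rvec"]).as_matrix(); o=-M.T@c["tvec"]
    d=M.T@np.linalg.inv(K(c))@np.array([px[0],px[1],1.]); return o+d*(z-o[2])/d[2]
def proj(c,P):
    p,_=cv2.projectPoints(np.float64(P).reshape(-1,1,3),np.float64(c["rvec"]),np.float64(c["tvec"]),K(c),None); return p[:,0]
def wproj(c,s,P):
    T=np.linalg.inv(c["mount"]); P=np.float64(P).reshape(-1,3)
    tl=(P-s["position"])@np.array(s["tool_rot"]); q=tl@T[:3,:3].T+T[:3,3]
    r=np.hypot(q[:,0],q[:,1]); th=np.arctan2(r,q[:,2]); return np.c_[c["cx"]+c["fx"]*th*q[:,0]/r,c["cy"]+c["fy"]*th*q[:,1]/r]
def wback(c,s,px,z):
    d=np.array([px[0]-c["cx"],px[1]-c["cy"]])/c["fx"]; th=np.hypot(*d)
    q=np.r_[d/th*np.sin(th),np.cos(th)]; m=np.array(c["mount"]);A=np.array(s["tool_rot"])
    o=s["position"]+A@m[:3,3]; d=A@m[:3,:3]@q; return o+d*(z-o[2])/d[2]
def crop(f,x0,y0,x1,y1,k,name):
    g=cv2.resize(f[y0:y1,x0:x1,::-1],None,fx=k,fy=k,interpolation=cv2.INTER_CUBIC); cv2.imwrite("pics/"+name,g)
E
python3 - <<'E'
from h import *
c=viewer.capture("top"); s=viewer.capture("side")
crop(c["frame"],210,180,390,290,4.4,"top1.png"); crop(s["frame"],190,170,370,290,4.4,"side1.png")
E
```

```text
(no output)
```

View pics/top1.png

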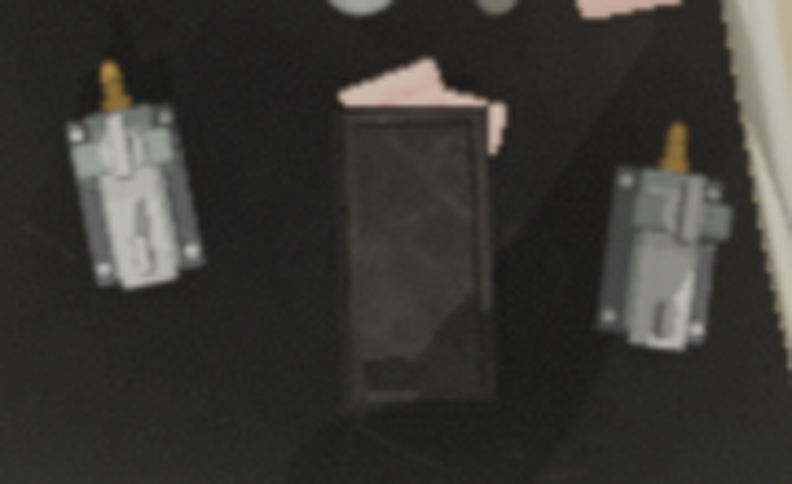

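View pics/side1.png

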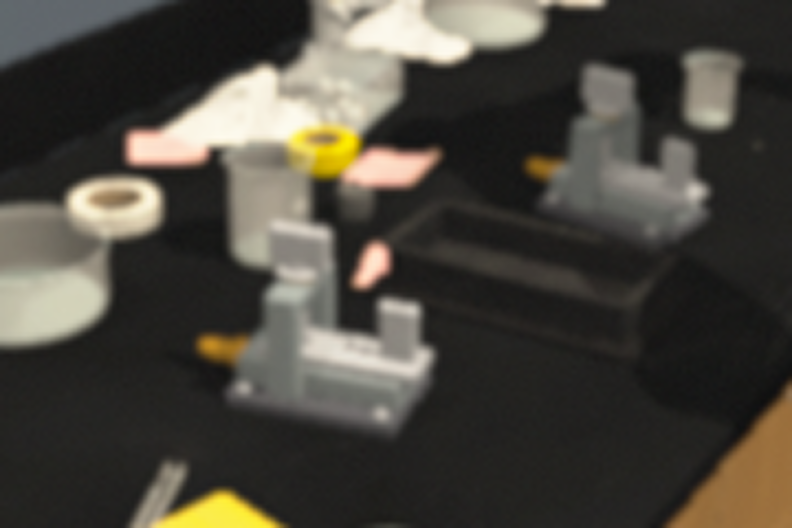

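Run:
```python
from h import *
c=viewer.capture("top"); s=viewer.capture("side")
M=R.from_rotvec(c["rvec"]).as_matrix(); print("topcam",-M.T@c["tvec"]); M=R.from_rotvec(s["rvec"]).as_matrix(); print("sidecam",-M.T@s["tvec"])
T=lambda x,y:(x/4.4+210,y/4.4+180); S=lambda x,y:(x/4.4+190,y/4.4+170)
np.set_printoptions(precision=3,suppress=True)
print("A bar",back(c,T(122,143),.133), "B bar",back(c,T(687,207),.133))
print("A side bar",back(s,S(303,240),.133), "B side",back(s,S(608,83),.133))
print("A side fin",back(s,S(400,310),.085), "B",back(s,S(680,150),.085))
print("A hose",back(c,T(110,65),.03), "B",back(c,T(678,125),.03))
for p in [(340,108),(488,108),(494,398),(350,405)]: print("tray",back(c,T(*p),.044))
print("beakerd",back(s,(251,226),0),back(c,(292,170),.091)); print("small",back(s,S(708,120),0))
print("bench edge",back(c,(250,300),0),back(c,(400,305),0),back(c,(370,140),0))
```

```text
topcam [0.31961486 0.10893065 1.77008588]
sidecam [-0.11823891  1.13381731  0.65494353]
A bar [0.54  0.22  0.133] B bar [ 0.502 -0.189  0.133]
A side bar [0.519 0.242 0.133] B side [ 0.482 -0.16   0.133]
A side fin [0.456 0.216 0.085] B [ 0.413 -0.164  0.085]
A hose [0.614 0.238 0.03 ] B [ 0.577 -0.201  0.03 ]
tray [0.582 0.061 0.044]
tray [ 0.585 -0.052  0.044]
tray [ 0.364 -0.059  0.044]
tray [0.357 0.05  0.044]
beakerd [0.699 0.042 0.   ] [0.691 0.049 0.091]
small [ 0.502 -0.448  0.   ]
bench edge [0.262 0.179 0.   ] [ 0.254 -0.328  0.   ] [ 0.826 -0.228  0.   ]
```

apply_moves --commands '[{"delta_pos": [-40,0,0],"dr": [0,0,0],"jaw": 1},{"delta_pos": [-80,-20,-25],"dr": [3,0,0],"jaw": 1},{"delta_pos": [-90,-45,-55],"dr": [6,0,0],"jaw": 1},{"delta_pos": [-90,-70,-85],"dr": [9,0,0],"jaw": 1},{"delta_pos": [-90,-95,-115],"dr": [12,0,0],"jaw": 1},{"delta_pos": [-90,-120,-145],"dr": [15,0,0],"jaw": 1},{"delta_pos": [-90,-145,-175],"dr": [18,0,0],"jaw": 1},{"delta_pos": [-90,-170,-205],"dr": [20,0,0],"jaw": 1},{"delta_pos": [-90,-195,-235],"dr": [22,0,0],"jaw": 1},{"delta_pos": [-90,-220,-265],"dr": [23,0,0],"jaw": 1},{"delta_pos": [-90,-245,-295],"dr": [23,0,0],"jaw": 1},{"delta_pos": [-90,-270,-325],"dr": [23,0,0],"jaw": 1}]'

```text
t: 1.35
position: [0.41, -0.2856, 0.2957]
tool_rot: [[0.0, -0.15, -0.989], [0.0, -0.989, 0.15], [-1.0, -0.0, -0.0]]
wrist_force: [0.8, 0.0, -0.9]
opening: 1.003
```

Run:
```python
from h import *
s=robot.observe(); np.set_printoptions(precision=4,suppress=True)
print(s["t"],s["position"],s["q"]); A=np.array(s["tool_rot"]); print(A)
print("delta to (.49,-.185,.29) tool mm",1000*A.T@(np.array([.49,-.185,.29])-s["position"]))
```

```text
1.35 [ 0.41   -0.2856  0.2957] [ 29.679   17.8479   2.6579 103.2438  -0.9691  58.912  -65.9277]
[[ 0.0004 -0.1502 -0.9887]
 [ 0.0001 -0.9887  0.1502]
 [-1.     -0.0001 -0.0004]]
delta to (.49,-.185,.29) tool mm [   5.7168 -111.5221  -64.0211]
```

apply_moves --commands '[{"delta_pos": [5,-37,-21],"dr": [0,0,0],"jaw": 1},{"delta_pos": [5,-74,-42],"dr": [0,0,0],"jaw": 1},{"delta_pos": [5,-111,-64],"dr": [0,0,0],"jaw": 1},{"delta_pos": [5,-111,-64],"dr": [0,0,0],"jaw": 1}]'

```text
t: 1.68
position: [0.4948, -0.1773, 0.2907]
tool_rot: [[0.004, -0.139, -0.99], [0.004, -0.99, 0.139], [-1.0, -0.005, -0.003]]
wrist_force: [1.1, 0.7, 0.9]
opening: 1.002
```

Run:
```python
from h import *
s=robot.observe();c=viewer.capture("wrist"); print(s["position"],s["dq"].round(1) )
np.savez("w1.npz",frame=c["frame"],pos=s["position"],rot=s["tool_rot"])
cv2.imwrite("pics/wrist1.png",cv2.resize(c["frame"][:,:,::-1],(784,588)))
```

```text
[ 0.49484346 -0.17730032  0.29073575] [-2.   0.8  3.5 -0.8  2.7  1.9 -1.7]
```

View pics/wrist1.png

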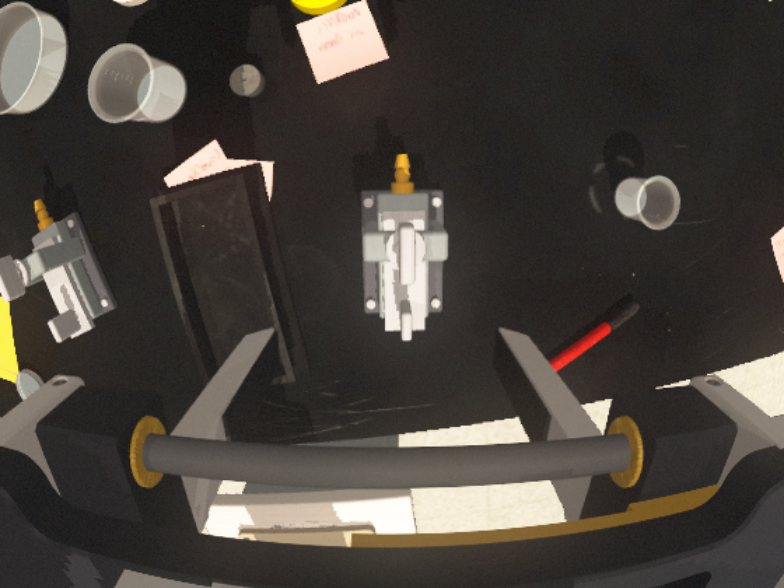

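Run:
```python
from h import *
s=robot.observe();c=viewer.capture("wrist"); print(s["position"],s["dq"].round(1) )
import pickle; pickle.dump((s,c),open("w2.pkl","wb"))
crop(c["frame"],240,95,340,255,3.7,"w2B.png")
crop(c["frame"],0,130,130,260,4.5,"w2A.png")
```

```text
[ 0.4932059  -0.17991306  0.2906276 ] [ 3.7 -1.   4.2  1.7  1.8  0.4  2.7]
```

View pics/w2B.png

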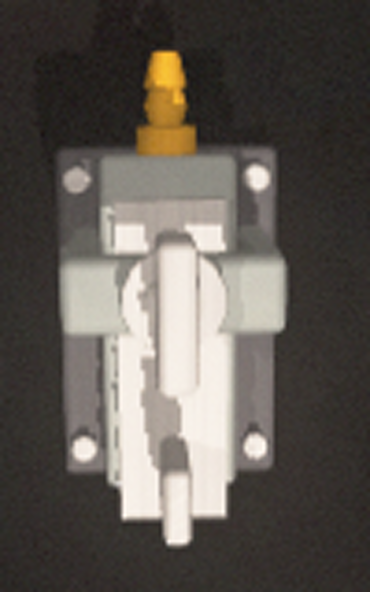

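View pics/w2A.png

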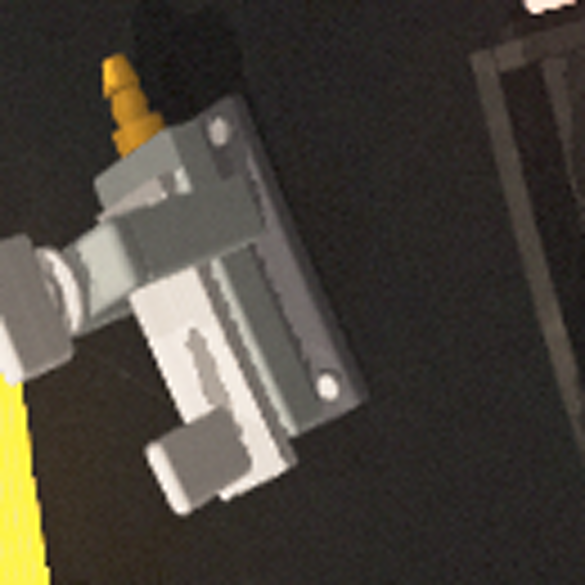

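```bash
cat > fit.py <<'E'
from h import *
from scipy.optimize import least_squares
def model():
    return {"bar":np.array([[23,6,133],[23,-6,133],[-23,-6,133],[-23,6,133]])/1e3,
    "fin":np.array([[-62,5,85],[-62,-5,85],[-90,-5,85],[-90,5,85]])/1e3,
    "pl":np.array([[-95,20,42],[-95,-20,42]])/1e3,
    "base":np.array([])}
def tw(P,v):
    c,s=np.cos(v[2]),np.sin(v[2]); return np.c_[v[0]+c*P[:,0]-s*P[:,1],v[1]+s*P[:,0]+c*P[:,1],P[:,2]]
def fit(s,c,P,px,v0):
    P=np.array(P);px=np.array(px)
    r=least_squares(lambda v:(wproj(c,s,tw(P,v))-px).ravel(),v0)
    return r.x,r.fun.reshape(-1,2)
E
python3 - <<'E'
from fit import *
import pickle; s,c=pickle.load(open("w2.pkl","rb")); m=model()
np.set_printoptions(precision=4,suppress=True)
P=np.r_[m["bar"],m["fin"],m["pl"]]
px=np.array([(160,247),(197,247),(196,393),(162,393),(164,473),(189,473),(189,543),(165,543),(122,518),(227,518)])/3.7+[240,95]
v,e=fit(s,c,P,px,[.5,-.19,-.1]); print(v,np.degrees(v[2]));print(e.round(1))
# tray rim corners from full picture (784 scale 1.4), B base
def W(x,y): return np.array([x,y])/1.4
for n,p in {"t1":(151,201),"t2":(264,165),"t4":(294,381)}.items(): print(n,wback(c,s,W(*p),.044))
print("beakerd rim c",wback(c,s,W(124,83),.091),"small rim",wback(c,s,W(660,202),.063))
# A: bar top z.133 corners
def Ac(x,y): return np.array([x,y])/4.5+[0,130]
PA=np.array([[-23,-6,133],[-62,-5,85],[-90,-5,85],[-90,5,85],[-95,-20,42],[65,-42,0],[-65,-42,0]])/1e3
pxA=np.array([Ac(*p) for p in [(22,380),(148,450),(190,512),(150,452),(293,465),(238,97),(367,400)]])
P2=np.array([[-62,5,85],[-90,5,85],[-95,-20,42],[65,-42,8],[-65,-42,8]])/1e3
p2=np.array([Ac(*p) for p in [(148,448),(182,512),(293,465),(238,97),(367,400)]])
v,e=fit(s,c,P2,p2,[.53,.23,.2]); print(v,np.degrees(v[2]));print(e.round(1))
E
```

```text
[ 0.5001 -0.1936 -0.1172] -6.715649408635036
[[-0.9 -1.7]
 [ 0.6 -1.9]
 [ 1.3  1.1]
 [-0.7  1.4]
 [-0.7 -0.3]
 [ 0.6 -0.5]
 [ 0.7  1.3]
 [-0.6  1.5]
 [-0.2  0.1]
 [-0.3 -0.5]]
t1 [0.5756 0.0526 0.044 ]
t2 [ 0.5865 -0.0753  0.044 ]
t4 [ 0.3624 -0.0616  0.044 ]
beakerd rim c [0.691  0.0365 0.091 ] small rim [ 0.5066 -0.461   0.063 ]
[0.5319 0.2149 0.1433] 8.212148356733348
[[ 0.4  3.9]
 [-0.2  5.7]
 [ 0.5  6. ]
 [ 0.7 -9.6]
 [-3.3 -5.5]]
```

```bash
cat >> h.py <<'E'
def goal(p,yaw):
    """p target TCP, yaw deg of tool z=-x_out frame: y=-Y(yaw)"""
    s=robot.observe(); A=np.array(s["tool_rot"]); a=np.radians(yaw)
    y=np.array([np.sin(a),-np.cos(a),0]); x=np.array([0,0,-1.]); B=np.c_[x,y,np.cross(x,y)]
    d=1000*A.T@(np.array(p)-s["position"]); rv=np.degrees(R.from_matrix(A.T@B).as_rotvec())
    print("t",round(s["t"],2),"pos",s["position"].round(4),"d",d.round(1),"dr",rv.round(2),"q",s["q"].round(0),"F",s["wrist_force"].round(2),"M",s["ft_torque"].round(3),"op",round(s["opening"],3))
E
python3 -c "
from h import *
goal([.500,-.1936,.108],-6.7)"
```

```text
t 1.78 pos [ 0.4911 -0.1833  0.2906] d [182.6   9.1 -10.2] dr [-1.64 -0.03  0.04] q [ 17.  20.   0. 100.  -0.  59. -81.] F [-0.44 -2.12 -0.08] M [0.032 0.03  0.004] op 0.999
```

apply_moves --commands '[{"delta_pos": [30,9,-10],"dr": [-1.6,0,0],"jaw": 0.5},{"delta_pos": [60,9,-10],"dr": [-1.6,0,0],"jaw": 0.5},{"delta_pos": [90,9,-10],"dr": [-1.6,0,0],"jaw": 0.5},{"delta_pos": [120,9,-10],"dr": [-1.6,0,0],"jaw": 0.5},{"delta_pos": [135,9,-10],"dr": [-1.6,0,0],"jaw": 0.5},{"delta_pos": [135,9,-10],"dr": [-1.6,0,0],"jaw": 0.5},{"delta_pos": [135,9,-10],"dr": [-1.6,0,0],"jaw": 0.5}]'

```text
t: 2.37
position: [0.4985, -0.1953, 0.1554]
tool_rot: [[-0.001, -0.12, -0.993], [0.0, -0.993, 0.12], [-1.0, -0.0, 0.001]]
wrist_force: [-0.1, -0.6, 0.8]
opening: 0.543
```

Run:
```python
from h import *
import pickle
s=robot.observe();c=viewer.capture("wrist"); goal([.500,-.1936,.108],-6.7)
pickle.dump((s,c),open("w3.pkl","wb"))
f=c["frame"].copy()
crop(f,160,90,400,290,3.3,"w3.png")
```

```text
t 2.42 pos [ 0.4996 -0.1952  0.1564] d [48.4 -1.6 -0.2] dr [-0.16 -0.07 -0.02] q [ 19.  30.  -0. 108.   0.  41. -79.] F [-0.07 -0.45 -0.31] M [-0.023  0.02   0.023] op 0.513
```

View pics/w3.png

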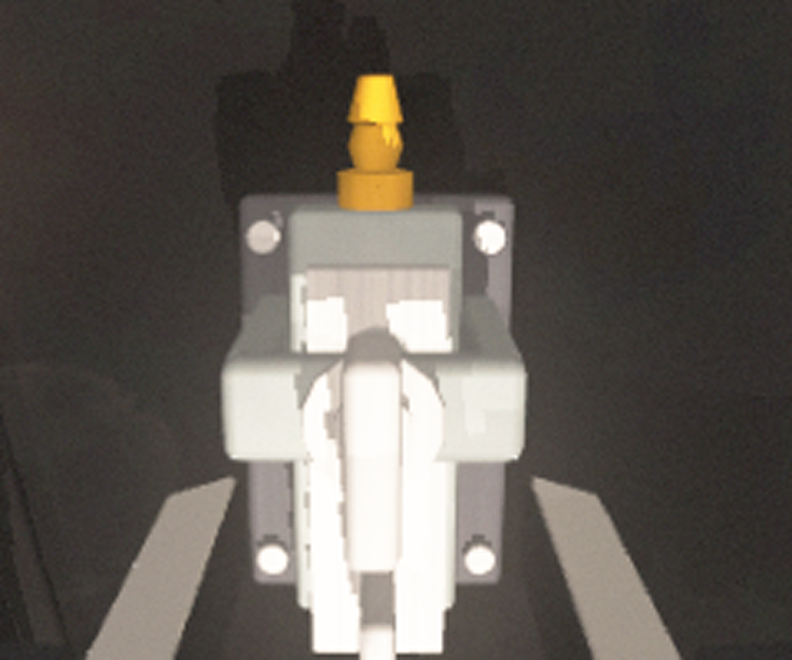

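Run:
```python
from fit import *
import pickle; s,c=pickle.load(open("w3.pkl","rb")); m=model()
print((wproj(c,s,tw(np.r_[m["bar"],m["fin"][:2]],[.5,-.1936,-.1172]))-[160,90])*3.3)
P=np.r_[m["bar"]]
px=np.array([(345,363),(402,363),(400,572),(347,572)])/3.3+[160,90]
v,e=fit(s,c,P,px,[.5,-.19,-.1]); print(v,np.degrees(v[2]));print(e.round(1))
```

```text
[[344.29897975 362.45101175]
 [405.99448282 362.32146636]
 [404.77638863 575.67869309]
 [347.21880895 575.76030896]
 [358.3409509  627.0377031 ]
 [396.25350516 626.98348981]]
[ 0.50034219 -0.193218   -0.12145069] -6.958611853648839
[[-0.7 -0.6]
 [ 0.7 -0.6]
 [ 0.7  0.8]
 [-0.7  0.7]]
```

apply_moves --commands '[{"delta_pos": [25,-1.8,0],"dr": [-0.2,0,0],"jaw": 0.4},{"delta_pos": [48,-1.8,0],"dr": [-0.2,0,0],"jaw": 0.4},{"delta_pos": [48,-1.8,0],"dr": [-0.2,0,0],"jaw": 0.3},{"delta_pos": [48,-1.8,0],"dr": [-0.2,0,0],"jaw": 0.2},{"delta_pos": [48,-1.8,0],"dr": [-0.2,0,0],"jaw": 0.1},{"delta_pos": [48,-1.8,0],"dr": [-0.2,0,0],"jaw": 0.0},{"delta_pos": [48,-1.8,0],"dr": [-0.2,0,0],"jaw": 0.0},{"delta_pos": [48,-1.8,0],"dr": [-0.2,0,0],"jaw": 0.0}]' --newtons 30

```text
t: 3.08
position: [0.5012, -0.1934, 0.1102]
tool_rot: [[0.004, -0.116, -0.993], [-0.001, -0.993, 0.116], [-1.0, 0.0, -0.004]]
wrist_force: [-0.7, 2.5, 8.3]
opening: 0.124
```

```bash
python3 -c "
from h import *
goal([.500,-.1934,.108],-6.7)"
```

```text
t 3.08 pos [ 0.5012 -0.1934  0.1102] d [2.2 0.2 1.2] dr [ 0.03 -0.25 -0.02] q [ 18.  34.  -0. 111.   0.  35. -79.] F [-0.66  2.51  8.25] M [ 0.428  0.134 -0.12 ] op 0.124
```

apply_moves --commands '[{"delta_pos": [-1,0,0],"dr": [0,0,0],"jaw": 0.0},{"delta_pos": [-1,0,0],"dr": [0,0,0],"jaw": 0.0},{"delta_pos": [-1,0,0],"dr": [0,0,0],"jaw": 0.0}]'

```text
t: 3.33
position: [0.5012, -0.1934, 0.1103]
tool_rot: [[0.004, -0.116, -0.993], [-0.001, -0.993, 0.116], [-1.0, 0.0, -0.004]]
wrist_force: [2.6, -1.3, -16.6]
opening: 0.124
```

```bash
python3 -c "
from h import *
goal([.500,-.1934,.108],-6.7)
print(robot.observe()['joint_efforts'].round(2))"
```

```text
t 3.33 pos [ 0.5012 -0.1934  0.1103] d [2.3 0.2 1.2] dr [ 0.02 -0.24 -0.01] q [ 18.  34.  -0. 111.   0.  35. -79.] F [  2.62  -1.28 -16.62] M [-0.156 -0.863 -0.095] op 0.124
[  0.14 -55.56   0.77 -13.97   0.14   1.23   0.11]
```

apply_moves --commands '[{"delta_pos": [-0.4,0,0],"dr": [1.5,0,0],"jaw": 0.0},{"delta_pos": [-0.4,0,0],"dr": [3,0,0],"jaw": 0.0},{"delta_pos": [-0.4,0,0],"dr": [5,0,0],"jaw": 0.0},{"delta_pos": [-0.4,0,0],"dr": [5,0,0],"jaw": 0.0}]'

```text
t: 3.67
position: [0.5012, -0.1934, 0.1103]
tool_rot: [[0.004, -0.203, -0.979], [-0.001, -0.979, 0.203], [-1.0, 0.0, -0.004]]
wrist_force: [3.4, -1.7, -17.2]
opening: 0.127
```

```bash
python3 -c "
from h import *
goal([.500,-.1934,.108],-6.7)
print(robot.observe()['joint_efforts'].round(2))"
```

```text
t 3.67 pos [ 0.5012 -0.1934  0.1103] d [2.3 0.3 1.1] dr [-5.02 -0.22 -0.02] q [ 17.  34.   1. 111.  -1.  35. -83.] F [  3.4   -1.71 -17.15] M [-0.28  -0.814  0.355] op 0.127
[  0.41 -55.62   1.44 -14.01  -0.37   1.26  -0.59]
```

apply_moves --commands '[{"delta_pos": [0.6,0,0],"dr": [-2,0,0],"jaw": 0.0},{"delta_pos": [0.6,0,0],"dr": [-4,0,0],"jaw": 0.0},{"delta_pos": [0.6,0,0],"dr": [-5,0,0],"jaw": 0.0},{"delta_pos": [0.6,0,0],"dr": [-5,0,0],"jaw": 0.0}]'

```text
t: 4.0
position: [0.5012, -0.1934, 0.1102]
tool_rot: [[0.004, -0.116, -0.993], [-0.001, -0.993, 0.116], [-1.0, 0.0, -0.004]]
wrist_force: [0.6, 0.8, -6.9]
opening: 0.123
```

```bash
python3 -c "
from h import *
goal([.500,-.1934,.108],-6.7)
print(robot.observe()['joint_efforts'].round(2))"
```

```text
t 4.0 pos [ 0.5012 -0.1934  0.1102] d [2.2 0.1 1.2] dr [ 0.01 -0.23 -0.02] q [ 18.  34.  -0. 111.   0.  35. -79.] F [ 0.58  0.78 -6.87] M [ 0.03  -0.224 -0.011] op 0.123
[  0.2  -50.49   0.71 -13.49   0.16   0.29   0.19]
```

apply_moves --commands '[{"delta_pos": [0,0,0],"dr": [-2,0,0],"jaw": 0.0},{"delta_pos": [0,0,0],"dr": [-4,0,0],"jaw": 0.0},{"delta_pos": [0,0,0],"dr": [-5,0,0],"jaw": 0.0},{"delta_pos": [0,0,0],"dr": [-5,0,0],"jaw": 0.0}]'

```text
t: 4.33
position: [0.5012, -0.1933, 0.1103]
tool_rot: [[0.004, -0.03, -1.0], [-0.001, -1.0, 0.03], [-1.0, 0.0, -0.004]]
wrist_force: [1.9, -0.0, -9.3]
opening: 0.125
```

```bash
python3 -c "
from h import *
goal([.500,-.1934,.108],-6.7)
print(robot.observe()['joint_efforts'].round(2))"
```

```text
t 4.33 pos [ 0.5012 -0.1933  0.1103] d [2.3 0.1 1.2] dr [ 5.01 -0.24 -0.02] q [ 19.  34.  -2. 111.   2.  35. -75.] F [ 1.86 -0.01 -9.28] M [ 0.075 -0.493 -0.037] op 0.125
[  0.41 -52.36   0.55 -13.72   0.21   0.62   0.2 ]
```

apply_moves --commands '[{"delta_pos": [0.3,0,0],"dr": [2,0,0],"jaw": 0.0},{"delta_pos": [0.3,0,0],"dr": [4,0,0],"jaw": 0.0},{"delta_pos": [0.3,0,0],"dr": [5,0,0],"jaw": 0.0},{"delta_pos": [0.3,0,0],"dr": [5,0,0],"jaw": 0.0},{"delta_pos": [0.3,0,0],"dr": [5,0,0],"jaw": 0.0}]'

```text
t: 4.75
position: [0.5012, -0.1934, 0.1102]
tool_rot: [[0.004, -0.116, -0.993], [-0.001, -0.993, 0.116], [-1.0, 0.0, -0.004]]
wrist_force: [0.7, 0.2, -4.9]
opening: 0.126
```

```bash
python3 -c "
from h import *
goal([.500,-.1934,.108],-6.7)
print(robot.observe()['joint_efforts'].round(2))"
```

```text
t 4.75 pos [ 0.5012 -0.1934  0.1102] d [2.2 0.2 1.2] dr [ 0.03 -0.25 -0.02] q [ 18.  34.  -0. 111.   0.  35. -79.] F [ 0.7   0.15 -4.87] M [-0.012 -0.168  0.   ] op 0.126
[ 9.000e-02 -5.024e+01  7.300e-01 -1.346e+01 -1.000e-02  2.300e-01
 -5.000e-02]
```

apply_moves --commands '[{"delta_pos": [0,0,0],"dr": [0,0,0],"jaw": 0.2},{"delta_pos": [0,0,0],"dr": [0,0,0],"jaw": 0.45},{"delta_pos": [0,0,0],"dr": [0,0,0],"jaw": 0.45},{"delta_pos": [-25,0,0],"dr": [0,0,0],"jaw": 0.5},{"delta_pos": [-46,0,0],"dr": [0,0,0],"jaw": 0.5},{"delta_pos": [-46,0,0],"dr": [0,0,0],"jaw": 0.5},{"delta_pos": [-46,0,0],"dr": [0,0,0],"jaw": 0.5}]'

```text
t: 5.33
position: [0.5018, -0.1937, 0.1575]
tool_rot: [[0.007, -0.116, -0.993], [-0.002, -0.993, 0.116], [-1.0, 0.001, -0.007]]
wrist_force: [-0.4, 1.1, -0.7]
opening: 0.497
```

Run:
```python
from fit import *
import pickle
s=robot.observe();c=viewer.capture("wrist"); goal([.50,.17,.29],10)
pickle.dump((s,c),open("w4.pkl","wb"))
crop(c["frame"],160,90,400,290,3.3,"w4.png"); m=model()
print((wproj(c,s,tw(np.r_[m["bar"]],[.5,-.1936,-.1172]))-[160,90])*3.3)
```

```text
t 5.38 pos [ 0.501  -0.1934  0.1565] d [-133.9 -360.8   42.5] dr [-16.68  -0.28  -0.07] q [ 18.  30.  -0. 108.   0.  41. -79.] F [-0.75  0.05 -0.25] M [ 0.039 -0.025 -0.004] op 0.501
[[354.73718912 375.79166278]
 [415.53910397 375.86675356]
 [412.91440047 585.92559647]
 [356.12338161 585.9016531 ]]
```

View pics/w4.png

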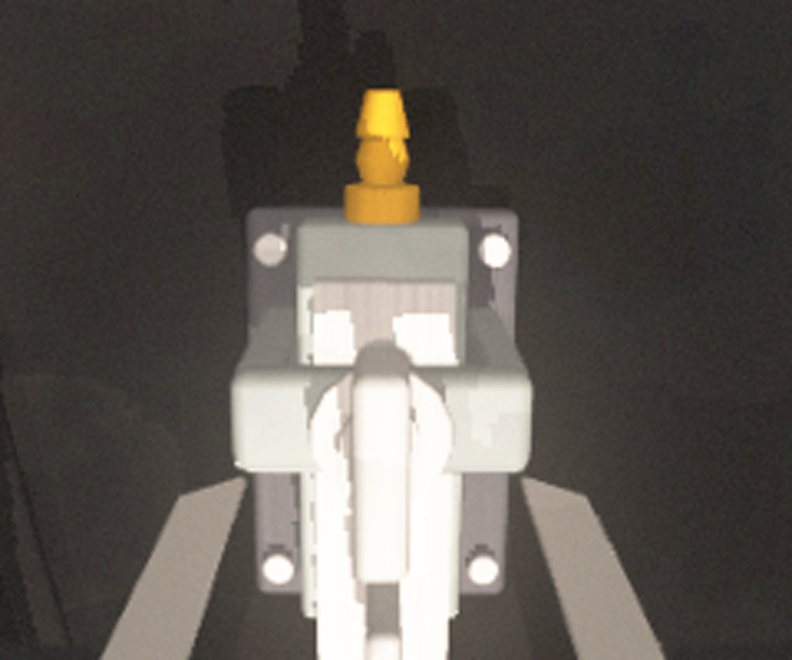

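apply_moves --commands '[{"delta_pos": [-40,0,0],"dr": [0,0,0],"jaw": 0.6},{"delta_pos": [-80,-20,3],"dr": [-1,0,0],"jaw": 0.8},{"delta_pos": [-110,-48,6],"dr": [-3,0,0],"jaw": 1},{"delta_pos": [-125,-85,10],"dr": [-5,0,0],"jaw": 1},{"delta_pos": [-134,-120,14],"dr": [-7,0,0],"jaw": 1},{"delta_pos": [-134,-155,18],"dr": [-9,0,0],"jaw": 1},{"delta_pos": [-134,-190,22],"dr": [-11,0,0],"jaw": 1},{"delta_pos": [-134,-225,26],"dr": [-13,0,0],"jaw": 1},{"delta_pos": [-134,-260,30],"dr": [-14,0,0],"jaw": 1},{"delta_pos": [-134,-295,34],"dr": [-15,0,0],"jaw": 1},{"delta_pos": [-134,-330,38],"dr": [-16,0,0],"jaw": 1},{"delta_pos": [-134,-361,42],"dr": [-17,0,0],"jaw": 1}]'

```text
t: 6.38
position: [0.4996, 0.1724, 0.2889]
tool_rot: [[0.003, 0.181, -0.983], [-0.001, -0.983, -0.181], [-1.0, 0.002, -0.002]]
wrist_force: [0.8, -0.6, 0.0]
opening: 1.003
```

apply_moves --commands '[{"delta_pos": [0,-10,0],"dr": [0,0,0],"jaw": 1},{"delta_pos": [0,-20,0],"dr": [0,0,0],"jaw": 1},{"delta_pos": [0,-20,0],"dr": [0,0,0],"jaw": 1}]'

```text
t: 6.63
position: [0.4949, 0.1931, 0.2879]
tool_rot: [[0.001, 0.183, -0.983], [-0.002, -0.983, -0.183], [-1.0, 0.002, -0.0]]
wrist_force: [0.1, -0.9, 0.1]
opening: 1.001
```

Run:
```python
from fit import *
import pickle
s=robot.observe();c=viewer.capture("wrist"); goal([.53,.22,.2],10); print(s["dq"].round(1))
pickle.dump((s,c),open("w5.pkl","wb"))
cv2.imwrite("pics/w5.png",cv2.resize(c["frame"][:,:,::-1],(784,588)))
crop(c["frame"],190,60,340,270,2.8,"w5A.png")
```

```text
t 6.68 pos [0.4956 0.1912 0.2881] d [ 88.1 -22.3 -39. ] dr [ 0.44 -0.05 -0.15] q [ -17.   21.  -11.   99.    5.   60. -109.] F [-0.04 -0.56  0.57] M [-0.087 -0.004 -0.027] op 1.002
[ 2.2 -0.9  2.1  0.3  0.8  0.2  1.7]
```

View pics/w5.png

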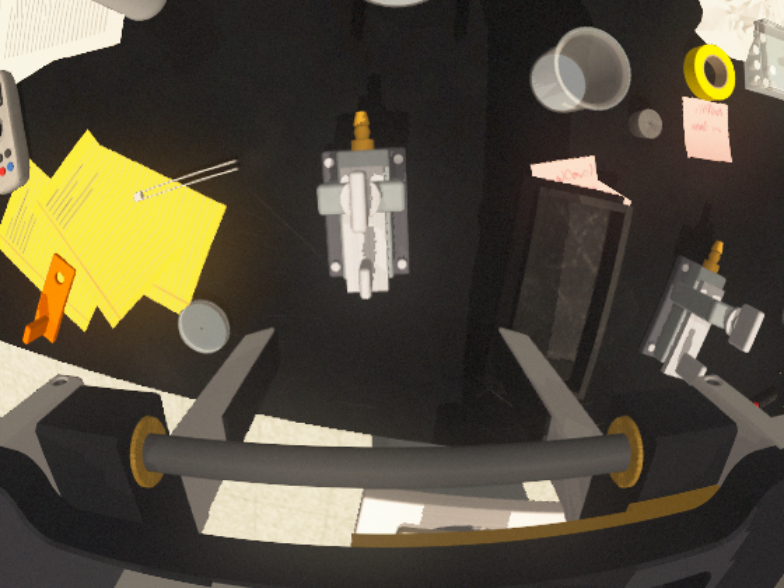

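View pics/w5A.png

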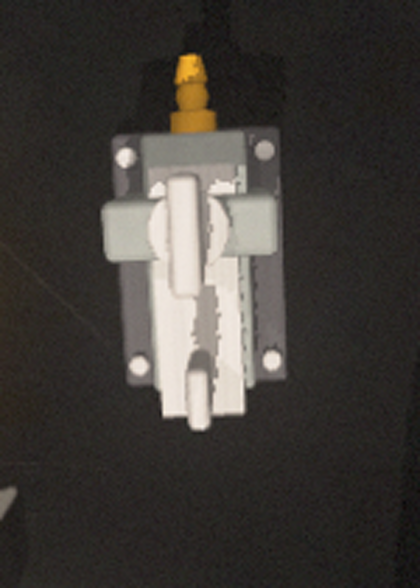

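Run:
```python
from fit import *
import pickle; s,c=pickle.load(open("w5.pkl","rb")); m=model()
np.set_printoptions(precision=4,suppress=True)
P=np.r_[m["bar"],m["fin"],m["pl"]]
px=np.array([(168,180),(197,179),(200,296),(175,296),(190,371),(207,370),(210,430),(190,430),(162,416),(243,413)])/2.8+[190,60]
v,e=fit(s,c,P,px,[.53,.22,.15]); print(v,np.degrees(v[2]));print(e.round(1))
W=lambda x,y:np.array([x,y])/1.4
# tray rim: corners
for n,p in {"bl":(537,180),"br":(632,206),"nr":(585,398)}.items(): print(n,wback(c,s,W(*p),.044))
print("beaker d rim",wback(c,s,W(591,68),.091),"base",wback(c,s,W(560,82),0))
s2,c2=pickle.load(open("w2.pkl","rb"))
for n,p in {"bl":(151,201),"br":(264,165),"nr":(294,381)}.items(): print(n,wback(c2,s2,W(*p),.044))
crop(c["frame"],350,100,470,300,3,"t5.png"); crop(c2["frame"],95,105,225,285,3,"t2.png")
```

```text
[0.5384 0.222  0.215 ] 12.318684035520317
[[-0.6 -1.6]
 [ 0.8 -1.8]
 [ 1.3  0.7]
 [-1.3  1.1]
 [-1.6 -0.1]
 [ 0.6 -0. ]
 [ 0.4  0.7]
 [-0.5  0.9]
 [ 0.3  0.2]
 [ 0.7  0.5]]
bl [0.5852 0.063  0.044 ]
br [ 0.5857 -0.0477  0.044 ]
nr [ 0.3661 -0.0626  0.044 ]
beaker d rim [0.6948 0.0489 0.091 ] base [0.6974 0.0434 0.    ]
bl [0.5756 0.0526 0.044 ]
br [ 0.5865 -0.0753  0.044 ]
nr [ 0.3624 -0.0616  0.044 ]
```

View pics/t5.png

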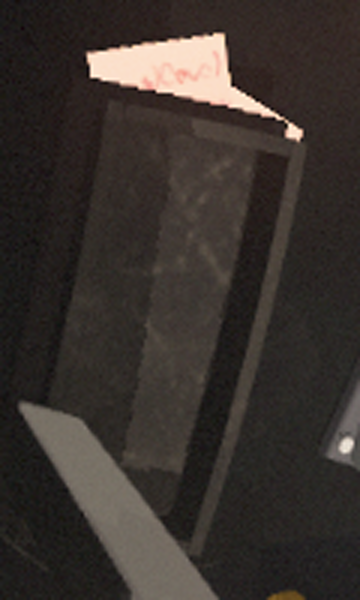

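View pics/t2.png

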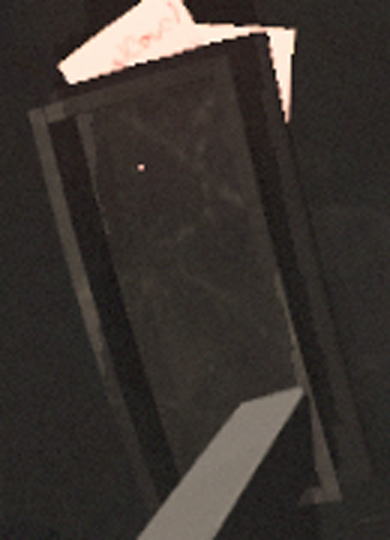

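apply_moves --commands '[{"delta_pos": [0,-5,-10],"dr": [-7,0,0],"jaw": 0.8},{"delta_pos": [0,-10,-20],"dr": [-14,0,0],"jaw": 0.7},{"delta_pos": [10,-15,-30],"dr": [-21,0,0],"jaw": 0.6},{"delta_pos": [20,-20,-40],"dr": [-28,0,0],"jaw": 0.5},{"delta_pos": [30,-22,-48],"dr": [-35,0,0],"jaw": 0.5},{"delta_pos": [40,-22,-48],"dr": [-42,0,0],"jaw": 0.5},{"delta_pos": [50,-22,-48],"dr": [-49,0,0],"jaw": 0.5},{"delta_pos": [60,-22,-48],"dr": [-56,0,0],"jaw": 0.5},{"delta_pos": [70,-22,-48],"dr": [-63,0,0],"jaw": 0.5},{"delta_pos": [80,-22,-48],"dr": [-70,0,0],"jaw": 0.5},{"delta_pos": [90,-22,-48],"dr": [-77,0,0],"jaw": 0.5},{"delta_pos": [100,-22,-48],"dr": [-84,0,0],"jaw": 0.5}]'

```text
t: 7.68
position: [0.5397, 0.2178, 0.1874]
tool_rot: [[0.001, 0.997, 0.079], [-0.005, 0.079, -0.997], [-1.0, 0.001, 0.005]]
wrist_force: [0.4, -0.2, -0.5]
opening: 0.5
```

apply_moves --commands '[{"delta_pos": [0,0,0],"dr": [-7,0,0],"jaw": 0.5},{"delta_pos": [0,0,0],"dr": [-14,0,0],"jaw": 0.5},{"delta_pos": [0,0,0],"dr": [-21,0,0],"jaw": 0.5},{"delta_pos": [0,0,0],"dr": [-28,0,0],"jaw": 0.5},{"delta_pos": [0,0,0],"dr": [-35,0,0],"jaw": 0.5},{"delta_pos": [0,0,0],"dr": [-42,0,0],"jaw": 0.5},{"delta_pos": [0,0,0],"dr": [-49,0,0],"jaw": 0.5},{"delta_pos": [0,0,0],"dr": [-56,0,0],"jaw": 0.5},{"delta_pos": [0,0,0],"dr": [-63,0,0],"jaw": 0.5},{"delta_pos": [0,0,0],"dr": [-70,0,0],"jaw": 0.5},{"delta_pos": [0,0,0],"dr": [-77,0,0],"jaw": 0.5},{"delta_pos": [0,0,0],"dr": [-84,0,0],"jaw": 0.5}]'

```text
t: 8.68
position: [0.5405, 0.2143, 0.1869]
tool_rot: [[0.002, 0.023, 1.0], [-0.008, 1.0, -0.023], [-1.0, -0.008, 0.002]]
wrist_force: [0.4, 0.2, 0.1]
opening: 0.502
```

```bash
python3 -c "
from h import *
goal([.5384,.222,.160],192.3)"
```

```text
t 8.68 pos [0.5405 0.2143 0.1869] d [26.8  7.9 -2.4] dr [-13.63   0.05   0.44] q [  7.  40. -53.  98.  37.  60.  30.] F [0.42 0.18 0.09] M [ 0.069 -0.092  0.019] op 0.502
```

apply_moves --commands '[{"delta_pos": [15,4,-1],"dr": [-7,0,0],"jaw": 0.5},{"delta_pos": [26,8,-2.4],"dr": [-13.6,0.1,0.4],"jaw": 0.5},{"delta_pos": [26,8,-2.4],"dr": [-13.6,0.1,0.4],"jaw": 0.5},{"delta_pos": [26,8,-2.4],"dr": [-13.6,0.1,0.4],"jaw": 0.5}]'

```text
t: 9.02
position: [0.5386, 0.2195, 0.16]
tool_rot: [[-0.002, -0.207, 0.978], [-0.003, 0.978, 0.207], [-1.0, -0.002, -0.003]]
wrist_force: [-0.1, 0.8, -0.1]
opening: 0.503
```

Run:
```python
from fit import *
import pickle
s=robot.observe();c=viewer.capture("wrist"); goal([.5384,.222,.108],192.3); print(s["dq"].round(1))
pickle.dump((s,c),open("w6.pkl","wb"))
crop(c["frame"],160,90,400,290,3.3,"w6.png"); m=model()
print((wproj(c,s,tw(np.r_[m["bar"]],[.5384,.222,.215]))-[160,90])*3.3)
```

```text
t 9.07 pos [0.5389 0.2203 0.1607] d [52.7  1.8 -0.1] dr [-0.34 -0.08  0.1 ] q [  7.  43. -55. 100.  41.  59.  39.] F [-0.39  0.38 -0.5 ] M [ 0.057 -0.13  -0.035] op 0.501
[-0.6 -1.3 -0.5 -1.  -0.5 -0.1 -0.5]
[[418.1350113  575.53267223]
 [361.84963193 575.77958924]
 [359.2213585  367.28067238]
 [419.43125602 367.01815643]]
```

View pics/w6.png

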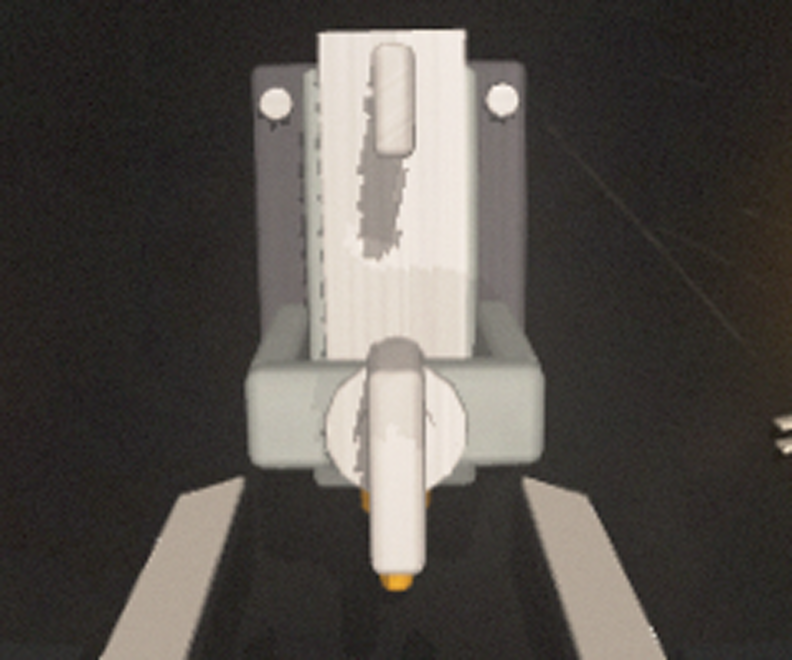

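apply_moves --commands '[{"delta_pos": [25,3.1,0],"dr": [-0.3,0,0],"jaw": 0.4},{"delta_pos": [49,3.1,0],"dr": [-0.3,0,0],"jaw": 0.4},{"delta_pos": [49,3.1,0],"dr": [-0.3,0,0],"jaw": 0.3},{"delta_pos": [49,3.1,0],"dr": [-0.3,0,0],"jaw": 0.2},{"delta_pos": [49,3.1,0],"dr": [-0.3,0,0],"jaw": 0.1},{"delta_pos": [49,3.1,0],"dr": [-0.3,0,0],"jaw": 0.0},{"delta_pos": [49,3.1,0],"dr": [-0.3,0,0],"jaw": 0.0},{"delta_pos": [49,3.1,0],"dr": [-0.3,0,0],"jaw": 0.0}]' --newtons 30

```text
t: 9.73
position: [0.5394, 0.2227, 0.1134]
tool_rot: [[0.002, -0.212, 0.977], [-0.003, 0.977, 0.212], [-1.0, -0.003, 0.001]]
wrist_force: [0.2, -3.4, 6.5]
opening: 0.125
```

```bash
python3 -c "
from h import *
goal([.5381,.2233,.111],192.3)"
```

```text
t 9.73 pos [0.5394 0.2227 0.1134] d [ 2.4  0.9 -1.2] dr [-0.08  0.07  0.19] q [  5.  47. -52. 102.  45.  55.  36.] F [ 0.17 -3.4   6.53] M [-0.69  -0.162  0.07 ] op 0.125
```

apply_moves --commands '[{"delta_pos": [0,0,0],"dr": [-2,0,0],"jaw": 0.0},{"delta_pos": [0,0,0],"dr": [-4,0,0],"jaw": 0.0},{"delta_pos": [0,0,0],"dr": [-5,0,0],"jaw": 0.0},{"delta_pos": [0,0,0],"dr": [-5,0,0],"jaw": 0.0}]'

```text
t: 10.07
position: [0.5395, 0.2226, 0.1135]
tool_rot: [[0.002, -0.295, 0.955], [-0.003, 0.955, 0.295], [-1.0, -0.003, 0.001]]
wrist_force: [0.8, 0.5, -4.0]
opening: 0.126
```

```bash
python3 -c "
from h import *
goal([.5381,.2233,.111],192.3)"
```

```text
t 10.07 pos [0.5395 0.2226 0.1135] d [ 2.5  1.  -1.1] dr [4.86 0.05 0.17] q [  6.  47. -53. 102.  46.  55.  41.] F [ 0.82  0.54 -3.96] M [ 0.146 -0.143 -0.334] op 0.126
```

apply_moves --commands '[{"delta_pos": [0,0,0],"dr": [3,0,0],"jaw": 0.0},{"delta_pos": [0,0,0],"dr": [6,0,0],"jaw": 0.0},{"delta_pos": [0,0,0],"dr": [9,0,0],"jaw": 0.0},{"delta_pos": [0,0,0],"dr": [11,0,0],"jaw": 0.0},{"delta_pos": [0,0,0],"dr": [11,0,0],"jaw": 0.0}]'

```text
t: 10.48
position: [0.5394, 0.2226, 0.1135]
tool_rot: [[0.002, -0.106, 0.994], [-0.003, 0.994, 0.106], [-1.0, -0.003, 0.001]]
wrist_force: [1.1, 0.2, -4.7]
opening: 0.124
```

```bash
python3 -c "
from h import *
goal([.5381,.2233,.111],192.3)"
```

```text
t 10.48 pos [0.5394 0.2226 0.1135] d [ 2.5  0.8 -1.3] dr [-6.19  0.08  0.18] q [  5.  46. -50. 102.  44.  54.  31.] F [ 1.05  0.16 -4.68] M [ 0.169 -0.281 -0.046] op 0.124
```

apply_moves --commands '[{"delta_pos": [0,0,-0.5],"dr": [6,0,0],"jaw": 0.0},{"delta_pos": [0,0,-0.8],"dr": [12,0,0],"jaw": 0.0},{"delta_pos": [0,0,-0.8],"dr": [19,0,0],"jaw": 0.0},{"delta_pos": [0,0,-0.8],"dr": [26,0,0],"jaw": 0.0},{"delta_pos": [0,0,-0.8],"dr": [33,0,0],"jaw": 0.0},{"delta_pos": [0,0,-0.8],"dr": [40,0,0],"jaw": 0.0}]'

```text
t: 10.98
position: [0.5394, 0.2225, 0.1135]
tool_rot: [[0.003, 0.561, 0.828], [-0.003, 0.828, -0.561], [-1.0, -0.0, 0.004]]
wrist_force: [1.7, 0.2, -5.3]
opening: 0.123
```

```bash
python3 -c "
from h import *
goal([.5383,.2228,.111],192.3)"
```

```text
t 10.98 pos [0.5394 0.2225 0.1135] d [ 2.5 -0.3 -1.1] dr [-46.45   0.21   0.12] q [ -1.  42. -40. 102.  36.  49.  -2.] F [ 1.69  0.17 -5.31] M [-0.015 -0.602  0.209] op 0.123
```

apply_moves --commands '[{"delta_pos": [0,0,0],"dr": [7,0,0],"jaw": 0.0},{"delta_pos": [0,0,0],"dr": [14,0,0],"jaw": 0.0},{"delta_pos": [0,0,0],"dr": [21,0,0],"jaw": 0.0},{"delta_pos": [0,0,0],"dr": [28,0,0],"jaw": 0.0},{"delta_pos": [0,0,0],"dr": [35,0,0],"jaw": 0.0},{"delta_pos": [0,0,0],"dr": [42,0,0],"jaw": 0.0},{"delta_pos": [0,0,0],"dr": [49,0,0],"jaw": 0.0},{"delta_pos": [0,0,0],"dr": [56,0,0],"jaw": 0.0},{"delta_pos": [0,0,0],"dr": [63,0,0],"jaw": 0.0},{"delta_pos": [0,0,0],"dr": [70,0,0],"jaw": 0.0},{"delta_pos": [0,0,0],"dr": [77,0,0],"jaw": 0.0},{"delta_pos": [0,0,0],"dr": [84,0,0],"jaw": 0.0}]'

```text
t: 11.98
position: [0.539, 0.2223, 0.1135]
tool_rot: [[0.003, 0.88, -0.475], [-0.003, -0.475, -0.88], [-1.0, 0.004, 0.001]]
wrist_force: [0.5, -1.6, -2.8]
opening: 0.125
```

```bash
python3 -c "
from h import *
goal([.5394,.2225,.111],192.3)"
```

```text
t 11.98 pos [0.539  0.2223 0.1135] d [ 2.5  0.3 -0.3] dr [-1.3069e+02  2.8000e-01 -2.0000e-02] q [-14.  38. -17. 103.  16.  42. -69.] F [ 0.49 -1.64 -2.8 ] M [-0.229 -0.025  0.218] op 0.125
```

apply_moves --commands '[{"delta_pos": [0,0,0],"dr": [0,0,0],"jaw": 0.2},{"delta_pos": [0,0,0],"dr": [0,0,0],"jaw": 0.4},{"delta_pos": [0,0,0],"dr": [0,0,0],"jaw": 0.45},{"delta_pos": [-25,0,0],"dr": [0,0,0],"jaw": 0.5},{"delta_pos": [-50,0,0],"dr": [7,0,0],"jaw": 0.5},{"delta_pos": [-60,0,0],"dr": [14,0,0],"jaw": 0.5},{"delta_pos": [-60,0,0],"dr": [21,0,0],"jaw": 0.5},{"delta_pos": [-60,0,0],"dr": [28,0,0],"jaw": 0.5},{"delta_pos": [-60,0,0],"dr": [35,0,0],"jaw": 0.5},{"delta_pos": [-60,0,0],"dr": [42,0,0],"jaw": 0.5},{"delta_pos": [-60,0,0],"dr": [49,0,0],"jaw": 0.5},{"delta_pos": [-60,0,0],"dr": [49,0,0],"jaw": 0.5}]'

```text
t: 12.98
position: [0.5388, 0.2229, 0.1737]
tool_rot: [[0.003, 0.218, -0.976], [-0.003, -0.976, -0.218], [-1.0, 0.003, -0.002]]
wrist_force: [-0.1, 1.0, -0.2]
opening: 0.499
```

```bash
python3 -c "
from h import *
goal([.4647,.2063,.14],12.3)"
```

```text
t 12.98 pos [0.5388 0.2229 0.1737] d [33.6 -0.1 76.1] dr [ 0.29 -0.13 -0.19] q [ -22.   33.   -5.  100.    4.   48. -107.] F [-0.1   0.96 -0.24] M [ 0.036 -0.     0.011] op 0.499
```

apply_moves --commands '[{"delta_pos": [0,0,38],"dr": [0.3,0,0],"jaw": 0.5},{"delta_pos": [10,0,76],"dr": [0.3,0,0],"jaw": 0.5},{"delta_pos": [34,0,76],"dr": [0.3,0,0],"jaw": 0.5},{"delta_pos": [34,0,76],"dr": [0.3,0,0],"jaw": 0.5},{"delta_pos": [34,0,76],"dr": [0.3,0,0],"jaw": 0.5}]'

```text
t: 13.4
position: [0.465, 0.2065, 0.1396]
tool_rot: [[0.002, 0.216, -0.976], [-0.003, -0.976, -0.216], [-1.0, 0.003, -0.002]]
wrist_force: [0.9, -0.0, 0.8]
opening: 0.499
```

Run:
```python
from fit import *
import pickle
s=robot.observe();c=viewer.capture("wrist"); goal([.4647,.2063,.052],12.3); print(s["dq"].round(1))
pickle.dump((s,c),open("w7.pkl","wb"))
crop(c["frame"],160,90,400,290,3.3,"w7.png"); m=model()
print((wproj(c,s,tw(np.r_[m["fin"]],[.539,.2225,.215]))-[160,90])*3.3)
```

```text
t 13.45 pos [0.4662 0.2069 0.1402] d [88.2  0.   2. ] dr [ 0.12 -0.22 -0.15] q [ -24.   30.   -5.  113.    5.   37. -109.] F [ 0.72  0.19 -0.35] M [0.007 0.034 0.017] op 0.499
[ 0.1 -0.5  0.5 -3.1 -0.1  0.4 -0.7]
[[362.73938058 372.6355697 ]
 [406.95007736 372.76609917]
 [405.60235734 488.14026635]
 [362.87118291 488.04568364]]
```

View pics/w7.png

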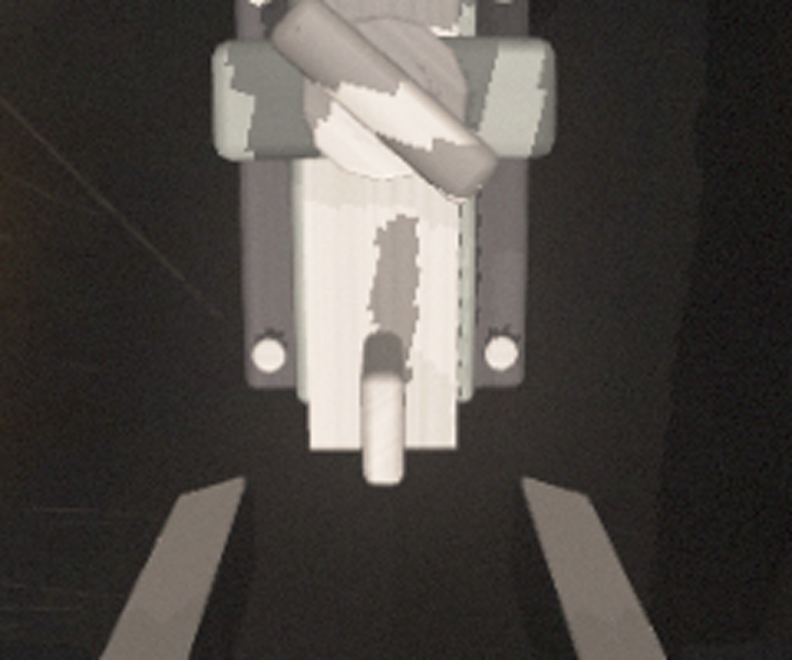

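apply_moves --commands '[{"delta_pos": [35,0,2],"dr": [0.1,-0.2,0],"jaw": 0.45},{"delta_pos": [65,0,2],"dr": [0.1,-0.2,0],"jaw": 0.4},{"delta_pos": [86,0,2],"dr": [0.1,-0.2,0],"jaw": 0.4},{"delta_pos": [86,0,2],"dr": [0.1,-0.2,0],"jaw": 0.3},{"delta_pos": [86,0,2],"dr": [0.1,-0.2,0],"jaw": 0.2},{"delta_pos": [86,0,2],"dr": [0.1,-0.2,0],"jaw": 0.0},{"delta_pos": [86,0,2],"dr": [0.1,-0.2,0],"jaw": 0.0},{"delta_pos": [86,0,2],"dr": [0.1,-0.2,0],"jaw": 0.0},{"delta_pos": [86,0,2],"dr": [0.1,-0.2,0],"jaw": 0.0}]' --newtons 35

```text
t: 14.2
position: [0.4661, 0.2069, 0.0558]
tool_rot: [[0.004, 0.213, -0.977], [-0.001, -0.977, -0.213], [-1.0, 0.002, -0.004]]
wrist_force: [0.0, -0.8, 6.6]
opening: 0.102
```

```bash
python3 -c "
from h import *
goal([.4647-.0664,.2063-.0145,.052],12.3)"
```

```text
t 14.2 pos [0.4661 0.2069 0.0558] d [ 3.5  0.3 69.5] dr [ 0.02 -0.22 -0.11] q [ -25.   38.   -4.  117.    6.   25. -111.] F [ 0.01 -0.83  6.6 ] M [-0.018  0.006  0.026] op 0.102
```

apply_moves --commands '[{"delta_pos": [0,0,4],"dr": [0,0,0],"jaw": 0.0},{"delta_pos": [0,0,10],"dr": [0,0,0],"jaw": 0.0},{"delta_pos": [0,0,18],"dr": [0,0,0],"jaw": 0.0},{"delta_pos": [0,0,26],"dr": [0,0,0],"jaw": 0.0}]'

```text
t: 14.53
position: [0.4401, 0.2013, 0.0558]
tool_rot: [[0.005, 0.213, -0.977], [-0.001, -0.977, -0.213], [-1.0, 0.002, -0.004]]
wrist_force: [1.0, 0.3, -0.2]
opening: 0.107
```

```bash
python3 -c "
from h import *
goal([.4647-.0664,.2063-.0145,.052],12.3)"
```

```text
t 14.53 pos [0.4401 0.2013 0.0558] d [ 3.6  0.4 42.8] dr [ 0.03 -0.25 -0.1 ] q [ -26.   37.   -4.  121.    6.   23. -112.] F [ 1.02  0.35 -0.2 ] M [ 0.082 -0.207 -0.05 ] op 0.107
```

apply_moves --commands '[{"delta_pos": [0,0,12],"dr": [0,0.1,0],"jaw": 0.0},{"delta_pos": [0,0.2,26],"dr": [0,0,0],"jaw": 0.0},{"delta_pos": [0,0.3,40],"dr": [0,0,0],"jaw": 0.0},{"delta_pos": [0,0.4,43],"dr": [0,0,0],"jaw": 0.0},{"delta_pos": [0,0.4,43],"dr": [0,0,0],"jaw": 0.0},{"delta_pos": [-10,0.4,43],"dr": [0,0,0],"jaw": 0.0},{"delta_pos": [-35,0.4,43],"dr": [0,0,0],"jaw": 0.0},{"delta_pos": [-65,0.4,43],"dr": [0,0,0],"jaw": 0.0},{"delta_pos": [-80,0.4,43],"dr": [0,0,0],"jaw": 0.0},{"delta_pos": [-80,0.4,43],"dr": [0,0,0],"jaw": 0.0}]'

```text
t: 15.37
position: [0.4, 0.1928, 0.1381]
tool_rot: [[0.01, 0.213, -0.977], [0.002, -0.977, -0.213], [-1.0, 0.0, -0.01]]
wrist_force: [0.1, 0.1, -1.6]
opening: 0.108
```

Run:
```python
from fit import *
import pickle
goal([.450,-.001,.135],3)
s=robot.observe();c=viewer.capture("wrist")
pickle.dump((s,c),open("w8.pkl","wb"))
cv2.imwrite("pics/w8.png",cv2.resize(c["frame"][:,:,::-1],(784,588)))
```

```text
t 15.37 pos [0.4    0.1928 0.1381] d [  3.2 200.   -7.5] dr [ 9.3  -0.58  0.05] q [ -26.   26.   -5.  123.    4.   31. -112.] F [ 0.09  0.11 -1.6 ] M [ 0.021 -0.035 -0.013] op 0.108
```

View pics/w8.png

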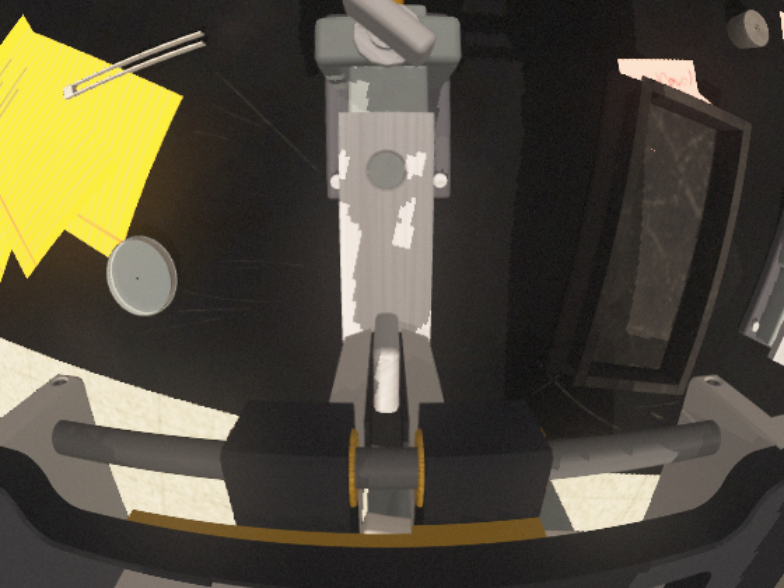

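Run:
```python
from fit import *
import pickle
s,c=pickle.load(open("w8.pkl","rb")); np.set_printoptions(precision=4,suppress=True)
W=[wback(c,s,np.array(p)/1.4,.044) for p in [(647,78),(750,125),(685,393),(577,385)]]; print(np.array(W),np.mean(W,0))
P=np.array([[111,54,44],[111,-54,44],[-111,-54,44],[-111,54,44]])/1e3
v,e=fit(s,c,P,np.array([(647,78),(750,125),(685,393),(577,385)])/1.4,[.474,0,.05]); print(v,np.degrees(v[2]),e.round(1))
```

```text
[[ 0.5796  0.0548  0.044 ]
 [ 0.5841 -0.0479  0.044 ]
 [ 0.3662 -0.0627  0.044 ]
 [ 0.3595  0.0435  0.044 ]] [ 0.4723 -0.0031  0.044 ]
[ 0.4724 -0.004   0.057 ] 3.267307836205298 [[-1.1 -1.1]
 [ 2.5 -0.6]
 [ 0.4  1.3]
 [-0.4  0.8]]
```

apply_moves --commands '[{"delta_pos": [0,15,0],"dr": [0,0,0],"jaw": 0.0},{"delta_pos": [0,40,0],"dr": [1,0,0],"jaw": 0.0},{"delta_pos": [0,70,0],"dr": [3,0,0],"jaw": 0.0},{"delta_pos": [0,100,0],"dr": [5,0,0],"jaw": 0.0},{"delta_pos": [0,130,0],"dr": [7,0,0],"jaw": 0.0},{"delta_pos": [0,160,-1],"dr": [8,0,0],"jaw": 0.0},{"delta_pos": [0,185,-1],"dr": [9,-0.5,0],"jaw": 0.0},{"delta_pos": [0,202,-1],"dr": [9,-0.5,0],"jaw": 0.0},{"delta_pos": [0,202,-1],"dr": [9,-0.5,0],"jaw": 0.0},{"delta_pos": [0,202,-1],"dr": [9,-0.5,0],"jaw": 0.0}]'

```text
t: 16.25
position: [0.4422, -0.0056, 0.1353]
tool_rot: [[-0.004, 0.055, -0.998], [-0.0, -0.998, -0.055], [-1.0, 0.0, 0.004]]
wrist_force: [-0.4, 0.7, -1.2]
opening: 0.105
```

Run:
```python
from fit import *
import pickle
goal([.444,-.0045,.0335],3.3)
s=robot.observe();c=viewer.capture("wrist")
pickle.dump((s,c),open("w9.pkl","wb"))
cv2.imwrite("pics/w9.png",cv2.resize(c["frame"][:,:,::-1],(784,588)))
```

```text
t 16.25 pos [ 0.4422 -0.0056  0.1353] d [101.8  -1.   -2.2] dr [-0.13  0.22 -0.01] q [ -0.  26.  -4. 123.   3.  31. -93.] F [-0.35  0.66 -1.22] M [0.07  0.032 0.028] op 0.105
```

View pics/w9.png

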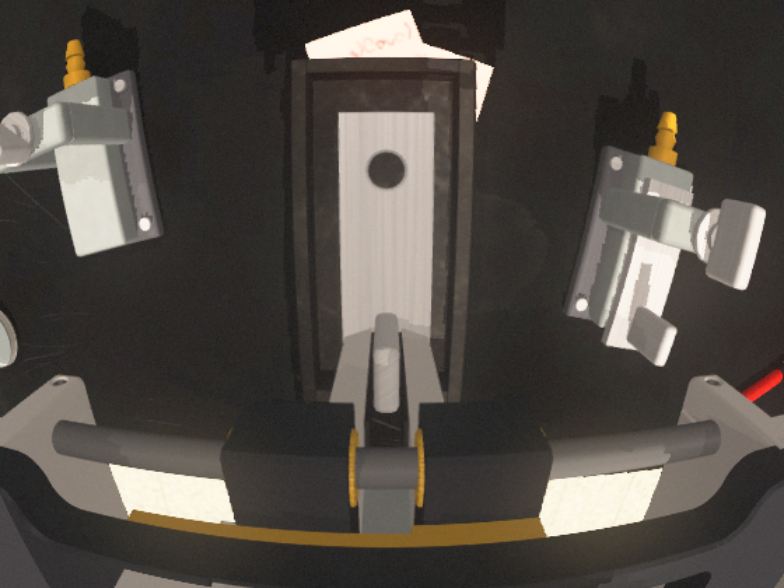

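apply_moves --commands '[{"delta_pos": [20,-1,-2],"dr": [0,0.2,0],"jaw": 0.0},{"delta_pos": [45,-1,-2],"dr": [0,0.2,0],"jaw": 0.0},{"delta_pos": [70,-1,-2],"dr": [0,0.2,0],"jaw": 0.0},{"delta_pos": [88,-1,-2],"dr": [0,0.2,0],"jaw": 0.0},{"delta_pos": [96,-1,-2],"dr": [0,0.2,0],"jaw": 0.0},{"delta_pos": [99,-1,-2],"dr": [0,0.2,0],"jaw": 0.0},{"delta_pos": [99,-1,-2],"dr": [0,0.2,0],"jaw": 0.0},{"delta_pos": [99,-1,-2],"dr": [0,0.2,0],"jaw": 0.0}]'

```text
t: 16.97
position: [0.4441, -0.0027, 0.037]
tool_rot: [[0.001, 0.058, -0.998], [0.001, -0.998, -0.058], [-1.0, -0.001, -0.001]]
wrist_force: [-0.6, 1.0, -1.7]
opening: 0.102
```

```bash
python3 -c "
from h import *
goal([.444,-.0045,.032],3.3)"
```

```text
t 16.97 pos [ 0.4441 -0.0027  0.037 ] d [5.  1.8 0.2] dr [ 0.05 -0.04  0.03] q [ -2.  37.  -2. 127.   5.  16. -95.] F [-0.64  0.98 -1.68] M [0.021 0.034 0.033] op 0.102
```

apply_moves --commands '[{"delta_pos": [2,0,0],"dr": [0,0,0],"jaw": 0.0},{"delta_pos": [4,0,0],"dr": [0,0,0],"jaw": 0.0},{"delta_pos": [5,0,0],"dr": [0,0,0],"jaw": 0.0},{"delta_pos": [5,0,0],"dr": [0,0,0],"jaw": 0.0}]'

```text
t: 17.3
position: [0.4443, -0.0028, 0.0323]
tool_rot: [[0.001, 0.058, -0.998], [0.001, -0.998, -0.058], [-1.0, -0.001, -0.001]]
wrist_force: [-0.8, -0.6, -2.1]
opening: 0.107
```

```bash
python3 -c "
from h import *
goal([.444,-.0045,.032],3.3)"
```

```text
t 17.3 pos [ 0.4443 -0.0028  0.0323] d [0.3 1.7 0.4] dr [ 0.04 -0.07  0.03] q [ -2.  38.  -2. 127.   5.  15. -95.] F [-0.79 -0.6  -2.07] M [0.022 0.099 0.021] op 0.107
```

Not yet in contact; a little lower.

apply_moves --commands '[{"delta_pos": [0.5,0,0],"dr": [0,0,0],"jaw": 0.0},{"delta_pos": [1,0,0],"dr": [0,0,0],"jaw": 0.0},{"delta_pos": [1.2,0,0],"dr": [0,0,0],"jaw": 0.0},{"delta_pos": [1.2,0,0],"dr": [0,0,0],"jaw": 0.0}]'

```text
t: 17.63
position: [0.4443, -0.0028, 0.0319]
tool_rot: [[0.002, 0.058, -0.998], [0.001, -0.998, -0.058], [-1.0, -0.0, -0.002]]
wrist_force: [-1.9, 0.3, 10.0]
opening: 0.106
```

```bash
python3 -c "
from h import *
goal([.444,-.0045,.032],3.3)"
```

```text
t 17.63 pos [ 0.4443 -0.0028  0.0319] d [-0.1  1.7  0.4] dr [ 0.04 -0.1   0.02] q [ -2.  38.  -2. 127.   5.  15. -95.] F [-1.87  0.27  9.95] M [0.063 0.328 0.007] op 0.106
```

Contact (10 N). Release gently and rise.

apply_moves --commands '[{"delta_pos": [0,0,0],"dr": [0,0,0],"jaw": 0.15},{"delta_pos": [0,0,0],"dr": [0,0,0],"jaw": 0.25},{"delta_pos": [0,0,0],"dr": [0,0,0],"jaw": 0.25},{"delta_pos": [0,0,0],"dr": [0,0,0],"jaw": 0.25},{"delta_pos": [-20,0,0],"dr": [0,0,0],"jaw": 0.25},{"delta_pos": [-50,0,0],"dr": [0,0,0],"jaw": 0.25},{"delta_pos": [-90,0,0],"dr": [0,0,0],"jaw": 0.25},{"delta_pos": [-130,0,0],"dr": [0,0,0],"jaw": 0.4},{"delta_pos": [-170,0,0],"dr": [0,0,0],"jaw": 0.6},{"delta_pos": [-210,0,0],"dr": [0,0,0],"jaw": 0.8},{"delta_pos": [-230,0,0],"dr": [0,0,0],"jaw": 1},{"delta_pos": [-230,0,0],"dr": [0,0,0],"jaw": 1}]'

```text
t: 18.63
position: [0.4469, -0.0028, 0.2664]
tool_rot: [[0.012, 0.058, -0.998], [0.001, -0.998, -0.058], [-1.0, -0.0, -0.012]]
wrist_force: [-0.0, 0.1, 0.4]
opening: 0.569
```

Run:
```python
from fit import *
import pickle
goal([.444,-.0045,.26],3.3)
s=robot.observe();c=viewer.capture("wrist")
pickle.dump((s,c),open("w10.pkl","wb"))
cv2.imwrite("pics/w10.png",cv2.resize(c["frame"][:,:,::-1],(784,588)))
```

```text
t 18.63 pos [ 0.4469 -0.0028  0.2664] d [6.4 1.5 3.1] dr [ 0.02 -0.66  0.01] q [  1.  15.  -5. 113.   2.  51. -92.] F [-0.01  0.14  0.37] M [ 0.011 -0.057 -0.053] op 0.569
```

View pics/w10.png

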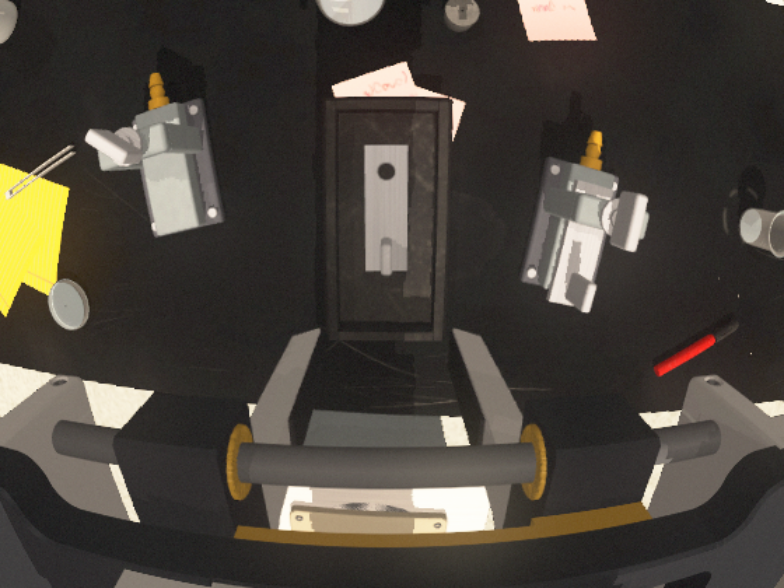

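Run:
```python
from fit import *
import pickle
s3,c3=pickle.load(open("w3.pkl","rb"));s4,c4=pickle.load(open("w4.pkl","rb"))
g3=cv2.cvtColor(c3["frame"],cv2.COLOR_RGB2GRAY);g4=cv2.cvtColor(c4["frame"],cv2.COLOR_RGB2GRAY)
def run(x0,y0,x1,y1):
    t=g3[y0:y1,x0:x1]; W=np.float32([[1,0,x0+3],[0,1,y0+3]])
    cc,W=cv2.findTransformECC(t,g4,W,cv2.MOTION_EUCLIDEAN,(3,300,1e-7),None,3)
    print(cc,np.degrees(np.arctan2(W[1,0],W[0,0])),W[:,2]-[x0,y0])
run(258,200,288,264)   # bar
run(225,150,320,230)   # body
run(230,145,318,185)
```

```text
0.952209560938944 0.6635127 [2.9876709  3.54846191]
0.9925218036015779 -0.24310264 [1.90664673 4.05160522]
0.9970587053417954 0.32067358 [1.94296265 3.75846863]
```

Run:
```python
from h import *
print(robot.observe()["t"]); print(robot.hand_in())
```

```text
18.6833
the job is handed in; nothing more can be done
None
```

The blanking plate from the left-hand (fuel-gas) outlet is lying flat in the middle of the black tray. The job was handed in at 18.7 s of the 72 s allowed.

- **Finding the nut:** I tried both nuts 5–6° each way. The nut on the outlet at y = −0.19 m stiffened clockwise (about 0.36 N m) and turned freely anticlockwise, so it is right-hand. The nut on the outlet at y = +0.22 m stiffened anticlockwise (0.33 N m) and turned freely clockwise, so it is left-hand.
- **Loosening and moving the plate:** I turned the left-hand nut about 131° (2.28 rad) clockwise, drew the plate out about 69 mm, lifted it and set it down. It touched the tray floor at about 10 N before I let go.
- **Other outlet:** I turned its nut back to the pose where I gripped it. Matching the before and after pictures puts it within about 1° of where it was found. That match is itself noisy, with different patches reading from −0.2° to +0.7°.
- **Last checks:** The final wrist picture shows the plate flat inside the rim, the other outlet still clamped, and the gripper clear of everything. I never moved close to either beaker.
- **What disagreed:**
  - Loosening drag was lower than the stated 0.1–0.2 N m on the first small turns, at about 0.04 N m. It rose to about 0.2 N m once the nut was turning.
  - My early tray and outlet positions differed by up to about 28 mm between views, mostly from picking the wrong tray edge. I measured again from closer before each grasp and before setting the plate down.

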